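Lock the swing-bin pivot with its jam nut

TASK

The hex nut on the swing bin's pivot bolt is already set to give the arm the right drag: run the red star-grip jam nut down onto it and tighten it firmly so the two are locked, without dragging the hex nut round from its setting. Then swing the green bin in against its stop to show that the arm still moves, let go, and leave the bottle, carton and spanner where they are.

Things in the scene. Friction and masses are not known exactly. Their poses are not given: they have to be found in the camera images.
- post: Grey pivot post, fixed to the bench. Origin: centre of the underside of its 130 x 130 x 8 mm base plate, on the bench; z up along the upright pivot bolt. The bolt carries, from below: the swing arm's hub (60 mm wide, top at 97 mm), washers (44 mm wide, top at 103 mm), the hex set nut, the red jam nut. The bin is home when its arm points along the post's +x, its bar against a rubber-sleeved pin.
- bolt_top (a point): Centre of the top end of the M16 pivot bolt, 173 mm above the bench: 16 mm right-hand thread of 2 mm pitch. It stands about 31 mm out of the top of the jam nut.
- set_nut: Steel M16 hex set nut, 24 mm across flats, 13 mm high, from 103 to 116 mm above the bench; origin at the centre of its underside. Only its own drag on the thread holds it: more than about 1 N m on it, as from an overtightened jam nut, turns it and spoils the setting.
- set_mark (a point): The yellow witness-paint mark on the top edge of the hex set nut, 12 mm off the bolt axis; shows whether that nut has been turned.
- jam_nut: Red six-lobed star-grip jam nut, already started on the bolt: 24 mm high, upright round lobes of 16 mm diameter on a 38 mm circle (54 mm over opposite lobes, 49 mm over the flats between lobes). Origin: centre of its underside; z up; x runs through the middle of a lobe. Clockwise from above runs it down, 0.32 mm a rad; it starts 1.0 to 1.9 mm above the set nut and meets it after 3.2 to 5.9 rad.
- jam_centre (a point): Middle of the red jam nut, 12 mm above its underside: the height to grip. It runs down with under 0.1 N m; from first touch on the set nut the torque climbs over about half a radian: 0.4 N m while turning just locks it, 0.5 to 0.8 is firm, above about 1 N m it drags the set nut round. With the wrist stopped the torque reads up to 0.25 N m less. It stays tight when let go.
- bin_arm (a joint): Swing angle of the bin arm about the bolt, rad: 0 at its stop (home), growing as the arm swings counter-clockwise seen from above (to the post's left, +y); it starts at 0.5 to 0.9 and stays where it is left. Moving it takes about 2 N at the bin.
- bin_centre (a point): Middle of the green picking bin, 170 mm from the bolt axis along the arm, 135 mm above the bench. The bin is 140 mm long (along the arm), 104 mm wide and 74 mm high, from 98 to 172 mm above the bench; its 2.5 mm side walls are full height but for the outer 30 mm (37 mm high). The small bottles in it are fixed.
- amber_bottle: Bystander: amber bottle, 48 mm across, 95 mm tall, standing right of the post (the post's -y side); origin at the centre of its underside.
- carton: Bystander: white and red medicine carton, 95 x 52 x 36 mm, lying right of the post; origin at the centre of its underside.
- spanner: Bystander: steel spanner, 220 mm long, lying flat on the bench farther right; origin on its underside, near mid-length, its length along its x axis.

How it is judged (in metres and radians):
On the way, in this order (a step that is already met when the one before it is completed fails the run):
1. the jam nut is run down and tightened on the hex set nut with about 0.4 N m or more (z of jam_nut in the frame of set_nut below 0.01297 m), for 0.2 s.
2. the bin is swung in to its stop (within 0.03 rad) (value of joint bin_arm below 0.03 rad), for 0.2 s.
At the end, for the whole second after the job is handed in: The jam nut is at rest and tight on the hex set nut (undersides less than 12.97 mm apart: first touch is at 13.00, turning it with 0.4 N m gives 12.97), the set nut's paint mark is within 2 mm (10 degrees) of where it was, and the bin arm is within 0.03 rad of its stop (z of jam_nut in the frame of set_nut below 0.01297 m and distance of set_mark from where it was at the start of the episode below 0.002 m and value of joint bin_arm below 0.03 rad and angular speed of jam_nut below 0.1 rad/s).
It fails at once if the hex set nut is dragged round: its paint mark moves more than 2 mm (about 10 degrees) (distance of set_mark from where it was at the start of the episode above 0.002 m).
It fails at once if the amber bottle is moved more than 20 mm (distance of amber_bottle from where it was at the start of the episode above 0.02 m).
It fails at once if the carton is moved more than 20 mm (distance of carton from where it was at the start of the episode above 0.02 m).
It fails at once if the spanner is moved more than 20 mm (distance of spanner from where it was at the start of the episode above 0.02 m).
It also fails if it takes over 72 s, if anything falls off the work surface, if the arm or the gripper's body presses on something with over 40 N, if the wrist force passes 120 N, or if a joint passes its speed limit or range.

ROBOT

A 6-joint arm with a two-finger parallel gripper is mounted at the origin on the work surface. World frame = base frame: x ahead of the robot, y to its left, z up, the work surface at z = 0. Lengths are in mm, angles in rad, forces in N, time in s.
With the tool pointing down it reaches from about 275 to 1000 mm from the base axis. Payload 8.4 kg.
Tool frame: the origin (TCP) lies midway between the tips of the shut fingers; the grasp point (between the pads) lies 19 mm behind it; z points along the fingers, y is the line along which they close (so a half turn about z gives the same grasp; the last joint's range is limited). The gripper opens to 85 mm and grips with 20 to 120 N. Pads are 22 mm wide; open, the fingers measure 114 mm over their backs; the gripper's body (76 mm by 85 mm) begins 54 mm behind the grasp point. The pads swing forward as they close: fully open they stand 13 mm farther back than shut.
Start: joints at [-1.2, 0.353, 1.633, -0, 1.155, -0.002], TCP at [227.639, -582.072, 205.481] pointing down, gripper open.
Joint ranges: [-2.63, 2.63], [-0.92, 2.1], [0.06, 2.66], [-1.3, 4.44], [0, 2.69], [-3.02, 3.02]. Speed limits (rad/s): [2.22, 2.22, 2.79, 3.14, 3.14, 3.14].

INTERFACE

Orientations are given as [roll, pitch, yaw] about the fixed x, y, z axes, in that order (R = Rz(yaw) Ry(pitch) Rx(roll)).
In Python, from rig import r gives the robot as it stands.
- The arm moves only by the shell command python3 -m inch 'ROWS' [OPENING] [FORCE]. ROWS is JSON, a list that holds one entry, the list of rows, each a list of 6 numbers: the shift along the tool's x, y, z scaled (see below), then the turn, a rotation vector about the tool's x, y, z scaled (see below). In form: [[[tx, ty, tz, wx, wy, wz], ...]]. A call has 1 to 8 rows; each row is the pose to reach, as a shift and turn from the pose commanded when the call began, along the tool's axes at that moment, turning the shorter way round; what a row does not reach only later rows make up. The controller multiplies each number of a shift by 20 cm and each number of a turn by pi rad. A row lasts 1/12 s, in which the tool goes at most 41.7 mm and 7.16 degrees, less where a joint would pass 70% of its speed; a pose out of reach is approached as far as the arm can. A call with a number of a shift or a turn outside -1 to 1 is refused whole. A call with a gripper value outside its range is refused whole. OPENING is the gripper's target within -1 to 1 (fully open at 1, half-way at 0, shut at -1), set as the call begins (- or left out, the last holds). The fingers move at their own pace and stop on an object; FORCE is the grip in N (left out, the last holds). Time passes only in rows, so rows that repeat a pose let the fingers close. It gives the time, the measured TCP pose, the force, the opening and the grip force at its end, in the units of the state.
- r.sense(): the state, without advancing time (a new reading comes with each control period).
- r.grab_frame(name): name is "scene" or "top"; returns the picture (384x512x3 uint8, red, green, blue); there is no depth.
- r.camera_info(name): a dict with "K" (3x3 intrinsics, pixels), "rvec" (rotation vector, rad) and "tvec" (3), from world to camera coordinates, as OpenCV has them. Camera axes: x right, y down, z forward; pixel columns grow to the right and rows downward; lengths in mm; the calibration is good to about 2 mm. A picture is of the moment at which its call begins. camera_info takes no time and is no camera call.
- r.sign_off(): hands the job in; it is judged then, once.
The state is a dict: "clock": time; "qpos": joint angles; "qvel": joint speeds; "joint_efforts": joint torques, N m; "eef_pos": TCP position; "tcp_rot": TCP orientation; "contact_force": force on the tool from outside, world axes, zero at the start; "wrist_torque": the same for the moment, N m; "opening": opening from 0.0 (shut) to 1.0 (fully open); "grasp_force": force on a finger pad.
Only numpy, scipy, OpenCV 4.12 (cv2) and the standard library are available. Lean on these libraries where they do the work, as an engineer would, in place of code of your own. Each camera call takes 0.05 s, during which the arm holds its last target. There are 200 camera calls.

## Working session

There is one attempt and no reset: what is moved stays moved. The work goes in short steps, Python scripts to look and compute and a shell command to move; the robot and the scene stay as the last step left them, time stands still between calls to the robot, and variables do not carry over. Pictures are saved under pics/ and viewed, at most 10 in all, crops included, and the job is handed in when it is done.

```bash
mkdir -p pics; cat > h.py <<'E'
import numpy as np, cv2
from rig import r
def save(n,f): cv2.imwrite(f'pics/{f}.png',cv2.cvtColor(n,cv2.COLOR_RGB2BGR))
def cam(name):
    c=r.camera_info(name); K=np.array(c["K"],float); R=cv2.Rodrigues(np.array(c["rvec"],float))[0]; t=np.array(c["tvec"],float).ravel(); return K,R,t
def ray(name,u,v):
    K,R,t=cam(name); return -R.T@t, R.T@np.linalg.inv(K)@np.array([u,v,1.])
def plane(name,u,v,z):
    o,d=ray(name,u,v); return o+d*(z-o[2])/d[2]
def proj(name,p):
    K,R,t=cam(name); q=K@(R@np.array(p,float)+t); return q[:2]/q[2]
E
python3 - <<'E'
from h import *
a=r.grab_frame("scene");b=r.grab_frame("top")
save(a,"scene0");save(b,"top0")
print(r.sense())
for n,im in(("scene",a),("top",b)):
    K,R,t=cam(n);print(n,K[0,0],-R.T@t)
    h=cv2.cvtColor(im,cv2.COLOR_RGB2HSV)
    for nm,lo,hi in(("red",(0,140,70),(8,255,255)),("green",(40,80,40),(85,255,255)),("yellow",(22,150,120),(34,255,255))):
        m=cv2.inRange(h,lo,hi)
        if nm=="red": m|=cv2.inRange(h,(172,140,70),(180,255,255))
        k,l,s,c=cv2.connectedComponentsWithStats(m)
        for i in range(1,k):
            if s[i,4]>8: print(nm,s[i],c[i].round(1))
E
```

```text
{'clock': 0.1, 'qpos': array([-1.20040650e+00,  3.53608431e-01,  1.63405087e+00,  1.58660287e-05,
        1.15521973e+00, -2.39460574e-03]), 'qvel': array([-0.00022112, -0.00426347, -0.00190789,  0.00079648, -0.00035274,
       -0.00032476]), 'joint_efforts': array([ 9.03835898e-04, -6.06354547e+01, -3.42819464e+01,  9.12028008e-05,
        3.98654229e-03,  1.94205126e-05]), 'eef_pos': array([ 227.47145094, -581.63735272,  204.82213678]), 'tcp_rot': array([-3.14030631e+00, -1.75876551e-05,  3.72778010e-01]), 'contact_force': array([-0.37155309,  0.0516879 ,  0.62219631]), 'wrist_torque': array([ 3.84000342e-03, -2.96958825e-03,  8.52770468e-05]), 'grasp_force': 0.0, 'opening': 0.9974417649963725}
scene 455.17588688035073 [1114.19624018 -567.65969039  637.65134333]
red [376  50   8  16  79] [379.7  57.2]
red [346  62  32  22 478] [359.8  73.3]
red [129  65  22  22 387] [139.5  75.5]
red [275 159  24  19 271] [286.2 167.9]
red [225 249  12   5  25] [230.3 251.5]
green [339  87  13   7  15] [345.5  90.1]
green [350 150  16   3  18] [357.2 150.9]
green [367 153  10   2  10] [371.5 153.4]
green [379 155  10   2  10] [383.5 155.5]
green [331 164   8  11  31] [333.9 171.1]
green [340 174  38   9  58] [358.7 177.7]
green [379 180   9   4  21] [383.5 182. ]
green [510 181   2   6   9] [510.7 183.7]
green [385 196   4   4  12] [386.2 197.4]
yellow [456  92  34  14 154] [472.5  98.2]
top 359.77160158724297 [ 385.22847479 -121.41435147  763.23545775]
red [191 189  29  26 334] [206.3 202.4]
green [  0   6  11  68 482] [ 3.6 35.7]
green [139  84  70  54 587] [177.  105.7]
green [131 104  29  54 215] [143.4 133.1]
green [176 145   7   4  10] [179.5 146.9]
```

View pics/scene0.png

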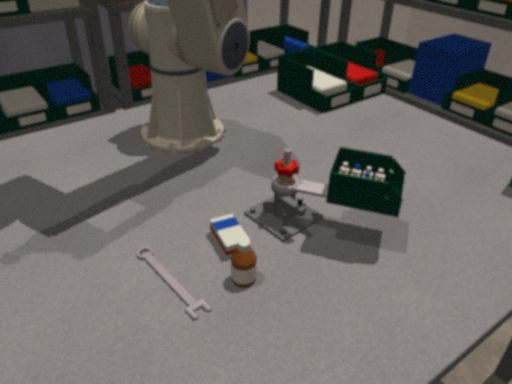

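View pics/top0.png

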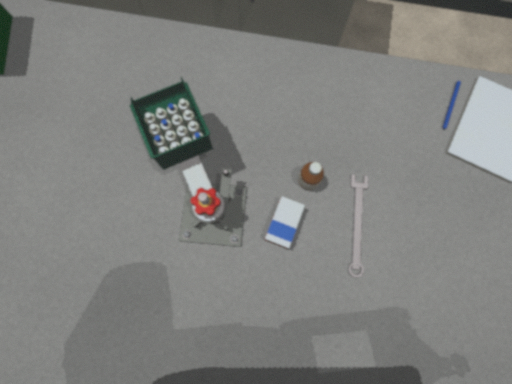

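```bash
python3 - <<'E'
from h import *
a=cv2.imread("pics/top0.png")
c=cv2.resize(a[150:255,165:260],None,fx=6,fy=5.7,interpolation=cv2.INTER_CUBIC)
c=cv2.convertScaleAbs(c,alpha=1.5,beta=10);cv2.imwrite("pics/topcrop.png",c)
b=cv2.imread("pics/scene0.png")
c=cv2.resize(b[135:245,235:330],None,fx=6,fy=5.4,interpolation=cv2.INTER_CUBIC)
cv2.imwrite("pics/scenecrop.png",cv2.convertScaleAbs(c,alpha=1.5,beta=10))
A=[];B=[]
for n,u,v in(("scene",286.2,168.5),("top",206.3,202.4)):
    o,d=ray(n,u,v);d/=np.linalg.norm(d);P=np.eye(3)-np.outer(d,d);A.append(P);B.append(P@o)
    print(n,plane(n,u,v,134))
print(np.linalg.solve(sum(A),sum(B)))
# lobe angle from mask rays at z=142
im=cv2.cvtColor(a,cv2.COLOR_BGR2HSV);m=cv2.inRange(im,(0,120,60),(8,255,255))|cv2.inRange(im,(172,120,60),(180,255,255))
m[:, :180]=0;m[:,230:]=0
E
```

```text
scene [503.85689315 -22.09154426 134.        ]
top [494.22213835 -16.36819068 134.        ]
[495.55175434 -15.00901738 127.20330154]
```

View pics/topcrop.png

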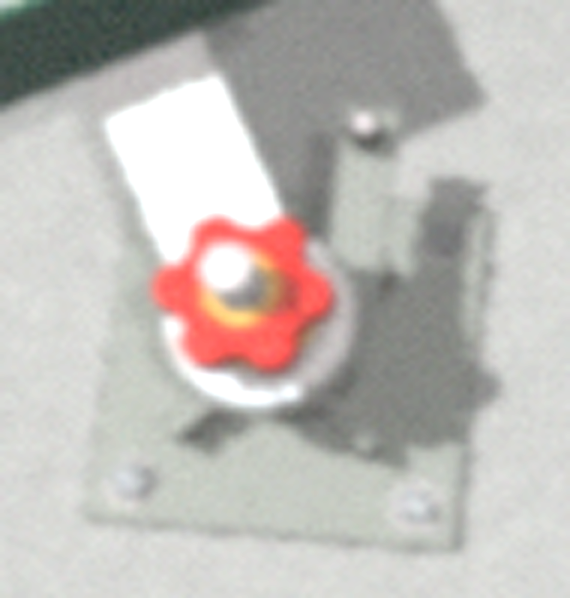

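View pics/scenecrop.png

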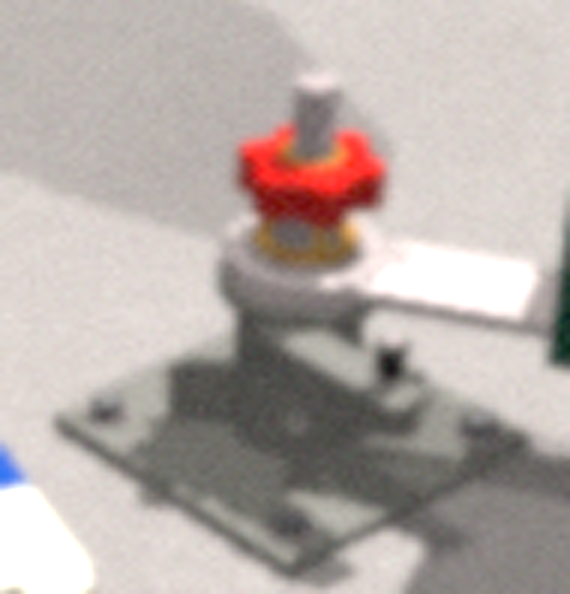

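```bash
python3 - <<'E'
from h import *
f=lambda u,v,z:plane("top",165+u/6,150+v/5.7,z)
print("bolt top",f(222,262,173), plane("scene",235+317/6,135+82/5.4,173))
print("nut c",f(244,293,142))
L=[(172,292),(318,292),(213,230),(287,232),(203,352),(279,358)]
P=np.array([f(u,v,142)[:2] for u,v in L]);c=P.mean(0);print("mean",c)
d=P-c;print(np.hypot(*d.T).round(1),(np.degrees(np.arctan2(d[:,1],d[:,0]))%60).round(1))
e=f(462,548,8)-f(88,515,8);print("plate edge",e, np.degrees(np.arctan2(e[0],-e[1])))
s=lambda u,v:plane("scene",235+u/6,135+v/5.4,8)
print("scene corners",s(58,418),s(292,570),s(527,440))
print("pin/base center top-left etc", plane("top",177,105.7,150))
bin_=[(131,100),(183,81),(211,130),(164,167)]
print(np.array([plane("top",u,v,172) for u,v in bin_]).round(0))
for n,p in(("bottle",(312,170)),("carton",(286,222)),):print(n,plane("top",*p,50))
E
```

```text
bolt top [496.96087971 -13.51048803 173.        ] [497.47144943 -15.23490012 173.        ]
nut c [494.3885245  -16.23842455 142.        ]
mean [494.65257686 -16.58885716]
[21.5 21.3 22.2 22.4 22.  23. ] [39.9 40.5 37.4 38.8 38.  37.1]
plate edge [  11.1049714  -130.08315028    0.        ] 4.879410309384424
scene corners [443.25081838 -85.39084178   8.        ] [570.09359368 -74.9354099    8.        ] [557.54462663  50.33918812   8.        ]
pin/base center top-left etc [660.50407555  72.07010436 150.        ]
[[647. 149. 172.]
 [700.  65. 172.]
 [616.  -4. 172.]
 [535.  61. 172.]]
bottle [ 614.14073284 -203.02487874   50.        ]
carton [ 497.83910391 -167.02097808   50.        ]
```

```bash
cat >> h.py <<'E'
from scipy.spatial.transform import Rotation as Ro
def go(x,y,z,yaw,s=None):
    s=s or r.sense(); R=Ro.from_euler('xyz',s['tcp_rot']); T=Ro.from_euler('xyz',[np.pi,0,np.radians(yaw)])
    d=R.inv().apply(np.array([x,y,z])-s['eef_pos'])/200; w=(R.inv()*T).as_rotvec()/np.pi
    print("shift",d.round(4),"turn",w.round(4),"yaw",np.degrees(s['tcp_rot'][2]).round(2),"pos",s['eef_pos'].round(1),"q1,q6",s['qpos'][[0,5]].round(3),"F",s['contact_force'].round(1),"M",s['wrist_torque'].round(2),"clk",s['clock'],"op",s['opening'],s['grasp_force'])
E
python3 -m inch '[[[0.1,-0.1,0,0,0,-0.03],[0.25,-0.24,0,0,0,-0.07],[0.4,-0.38,0,0,0,-0.11],[0.55,-0.51,0,0,0,-0.15],[0.65,-0.61,0,0,0,-0.19],[0.72,-0.68,0,0,0,-0.23],[0.76,-0.715,0,0,0,-0.26],[0.76,-0.715,0,0,0,-0.28]]]' 1
python3 -c "
from h import *
go(496,-15.5,205,120)"
```

```text
clock: 0.77
eef_pos: [317.7, -391.2, 205.3]
tcp_rot: [-3.141, -0.001, 1.26]
contact_force: [0.1, -0.4, 0.6]
opening: 1.0
grasp_force: 0.0
shift [2.0611 0.2737 0.0034] turn [-0.     -0.0004 -0.2657] yaw 72.18 pos [ 317.7 -391.2  205.3] q1,q6 [-0.892 -0.581] F [ 0.1 -0.4  0.6] M [ 0.01 -0.02  0.04] clk 0.7667 op 0.9999089836113441 0.0
```

```bash
python3 -m inch '[[[0.12,0.01,0,0,0,-0.035],[0.25,0.03,0,0,0,-0.07],[0.4,0.05,0,0,0,-0.11],[0.55,0.07,0,0,0,-0.14],[0.7,0.09,0,0,0,-0.18],[0.85,0.11,0,0,0,-0.21],[0.95,0.13,0,0,0,-0.24],[1,0.135,0,0,0,-0.27]]]' 
python3 -c "
from h import *
go(496,-15.5,205,170)"
```

```text
clock: 1.43
eef_pos: [406.1, -209.8, 205.3]
tcp_rot: [3.141, -0.001, 2.107]
contact_force: [-0.1, -0.2, -0.7]
opening: 1.001
grasp_force: 0.0
shift [0.6057 0.8829 0.0023] turn [ 2.000e-04 -1.000e-04 -2.738e-01] yaw 120.72 pos [ 406.1 -209.8  205.3] q1,q6 [-0.481 -1.017] F [-0.1 -0.2 -0.7] M [-0.01 -0.04  0.01] clk 1.4333 op 1.0013441957265892 0.0
```

```bash
python3 -m inch '[[[0.08,0.12,0,0,0,-0.035],[0.18,0.26,0,0,0,-0.07],[0.28,0.4,0,0,0,-0.11],[0.37,0.54,0,0,0,-0.14],[0.45,0.66,0,0,0,-0.18],[0.53,0.77,0,0,0,-0.21],[0.58,0.85,0,0,0,-0.24],[0.6,0.88,0,0,0,-0.27]]]' 
python3 -c "
from h import *
go(496,-15.5,205,218.6)"
```

```text
clock: 2.1
eef_pos: [497.4, -17.2, 205.3]
tcp_rot: [3.141, 0.0, 2.955]
contact_force: [0.1, 0.4, 0.7]
opening: 0.999
grasp_force: 0.0
shift [0.0087 0.0069 0.0015] turn [ 2.000e-04  1.000e-04 -2.737e-01] yaw 169.33 pos [497.4 -17.2 205.3] q1,q6 [-0.038 -1.423] F [0.1 0.4 0.7] M [-0.04  0.02  0.02] clk 2.1 op 0.9987860594757823 0.0
```

```bash
python3 -m inch '[[[0.008,0.007,0,0,0,-0.03],[0.008,0.007,0,0,0,-0.07],[0.008,0.007,0,0,0,-0.11],[0.008,0.007,0,0,0,-0.15],[0.008,0.007,0,0,0,-0.19],[0.008,0.007,0,0,0,-0.23],[0.008,0.007,0,0,0,-0.26],[0.008,0.007,0,0,0,-0.274]]]' 
python3 -m inch '[[[0,0,0.03,0,0,0],[0,0,0.1,0,0,0],[0,0,0.17,0,0,0],[0,0,0.24,0,0,0],[0,0,0.31,0,0,0],[0,0,0.38,0,0,0],[0,0,0.44,0,0,0],[0,0,0.48,0,0,0]]]' 
python3 -c "
from h import *
go(496,-15.5,109,218.6)
save(r.grab_frame('scene'),'scene1');a=cv2.imread('pics/scene1.png')
cv2.imwrite('pics/scene1c.png',cv2.resize(a[60:250,190:430],None,fx=3,fy=3))"
```

```text
clock: 2.77
eef_pos: [495.0, -17.8, 205.2]
tcp_rot: [3.141, -0.001, -2.468]
contact_force: [0.2, 1.3, 0.8]
opening: 1.001
grasp_force: 0.0
clock: 3.43
eef_pos: [494.3, -17.8, 107.8]
tcp_rot: [3.14, -0.002, -2.475]
contact_force: [-0.3, 0.6, 0.1]
opening: 1.0
grasp_force: 0.0
shift [-0.014   0.0038 -0.0061] turn [ 0.0004 -0.0005 -0.0024] yaw -141.83 pos [494.3 -17.8 107.8] q1,q6 [-0.039 -2.276] F [-0.3  0.6  0.1] M [0.04 0.04 0.05] clk 3.4333 op 0.9996269680306957 0.0
```

View pics/scene1c.png

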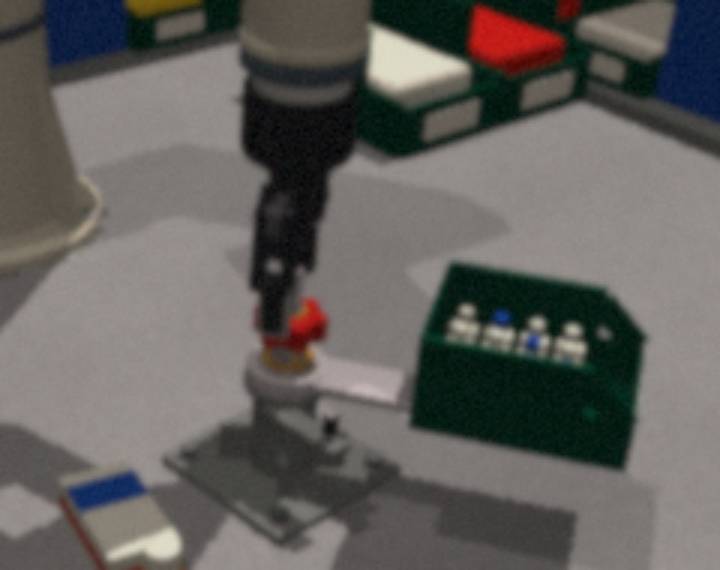

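```bash
python3 -m inch '[[[-0.01,0.004,-0.006,0,0,0],[-0.01,0.004,-0.006,0,0,0],[-0.01,0.004,-0.006,0,0,0],[-0.01,0.004,-0.006,0,0,0],[-0.01,0.004,-0.006,0,0,0],[-0.01,0.004,-0.006,0,0,0]]]' -0.2 30
python3 -m inch '[[[0,0,0,0,0,0],[0,0,0,0,0,0],[0,0,0,0,0,0],[0,0,0,0,0,0]]]'
python3 -c "
from h import *
go(496,-15.5,109,218.6)"
```

```text
clock: 3.98
eef_pos: [497.0, -15.4, 112.7]
tcp_rot: [-3.141, 0.002, -2.474]
contact_force: [-5.3, 3.9, 17.3]
opening: 0.404
grasp_force: 8.6
clock: 4.32
eef_pos: [497.0, -15.3, 112.7]
tcp_rot: [-3.141, 0.002, -2.474]
contact_force: [-5.1, 4.2, 17.8]
opening: 0.402
grasp_force: 8.6
shift [0.0044 0.0024 0.0184] turn [-0.0001  0.0006 -0.002 ] yaw -141.75 pos [497.  -15.3 112.7] q1,q6 [-0.035 -2.274] F [-5.1  4.2 17.8] M [0.82 1.03 0.06] clk 4.3167 op 0.40168220368331725 8.57616213041183
```

```bash
python3 -c "
from h import *
save(r.grab_frame('scene'),'scene2');a=cv2.imread('pics/scene2.png')
a=cv2.convertScaleAbs(a,alpha=1.6,beta=15)
cv2.imwrite('pics/scene2c.png',cv2.resize(a[110:210,240:340],None,fx=5.8,fy=5.8,interpolation=cv2.INTER_CUBIC))"
```

```text
(no output)
```

View pics/scene2c.png

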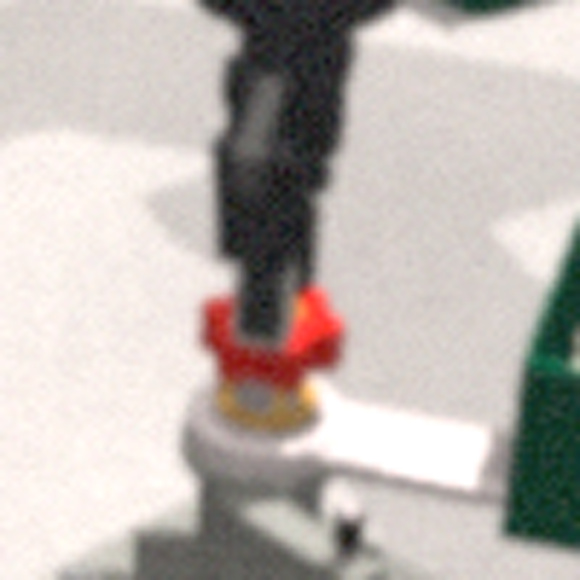

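```bash
python3 -m inch '[[[0,0,-0.01,0,0,0],[0,0,-0.01,0,0,0],[0,0,-0.01,0,0,0],[0,0,-0.01,0,0,0],[0,0,-0.01,0,0,0]]]' -1 40
python3 -c "
from h import *
go(496,-15.5,110,218.6)"
```

```text
clock: 4.78
eef_pos: [496.2, -14.7, 114.1]
tcp_rot: [3.14, 0.001, -2.474]
contact_force: [-6.7, 9.5, 16.8]
opening: 0.159
grasp_force: 40.6
shift [ 0.0031 -0.0025  0.0205] turn [ 0.0005  0.0004 -0.002 ] yaw -141.76 pos [496.2 -14.7 114.1] q1,q6 [-0.034 -2.274] F [-6.7  9.5 16.8] M [1.26 1.03 0.01] clk 4.7833 op 0.1587712198951405 40.61001367017525
```

```bash
python3 -c "
from h import *
for z in (114,122,132,142,173): print(z,proj('scene',(496,-15,z)).round(1),proj('top',(496,-15,z)).round(1))
save(r.grab_frame('scene'),'scene3');a=cv2.imread('pics/scene3.png')
a=cv2.convertScaleAbs(a,alpha=1.8,beta=25)
cv2.imwrite('pics/scene3c.png',cv2.resize(a[110:210,240:340],None,fx=5.8,fy=5.8,interpolation=cv2.INTER_CUBIC))"
```

```text
114 [285.9 173.8] [207.2 203.5]
122 [286.1 170.7] [206.6 202.6]
132 [286.3 166.7] [205.9 201.5]
142 [286.6 162.7] [205.2 200.4]
173 [287.5 149.9] [202.7 196.7]
```

View pics/scene3c.png

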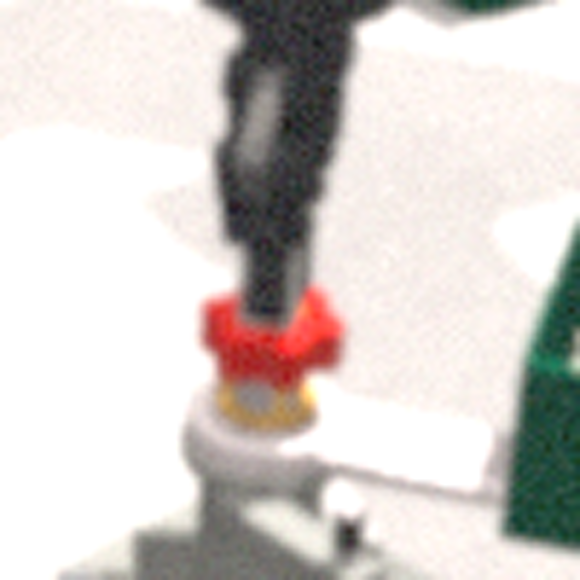

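```bash
python3 -c "
from h import *
s=r.sense();print(s['eef_pos'],s['qpos'].round(3),s['joint_efforts'].round(1))
for rad in (45,22,10):
  for z in (105,115,125,135,145): print(rad,z,((proj('scene',(496+.62*rad,-15-.78*rad,z))-[[190,60],[240,110]][rad<40])*(3 if rad>40 else 5.8)).round(0))"
```

```text
[496.17382674 -14.72780299 114.11382867] [-0.034  0.27   1.988  0.003  0.883 -2.274] [ -4.3 -40.5 -26.7  -2.   -2.3   0. ]
45 105 [274. 386.]
45 115 [274. 374.]
45 125 [275. 362.]
45 135 [276. 349.]
45 145 [277. 337.]
22 105 [252. 422.]
22 115 [254. 399.]
22 125 [255. 376.]
22 135 [257. 352.]
22 145 [258. 329.]
10 105 [259. 405.]
10 115 [261. 382.]
10 125 [262. 359.]
10 135 [264. 336.]
10 145 [265. 312.]
```

```bash
python3 -m inch '[[[0.005,0,-0.02,0,0,0],[0.005,0,-0.03,0,0,0],[0.005,0,-0.03,0,0,0],[0.005,0,-0.03,0,0,0],[0.005,0,-0.03,0,0,0],[0.005,0,-0.03,0,0,0]]]' 1 40
python3 -c "
from h import *
go(496,-15,100,218.6)"
```

```text
clock: 5.33
eef_pos: [495.5, -16.7, 118.5]
tcp_rot: [3.141, -0.0, -2.474]
contact_force: [0.5, -0.3, 0.6]
opening: 0.983
grasp_force: 0.0
shift [-0.0074  0.0051  0.0924] turn [ 0.     -0.0001 -0.0018] yaw -141.73 pos [495.5 -16.7 118.5] q1,q6 [-0.037 -2.275] F [ 0.5 -0.3  0.6] M [-0.04 -0.   -0.  ] clk 5.3333 op 0.9830358599690915 0.0
```

```bash
python3 -m inch '[[[-0.007,0.005,0.02,0,0,0],[-0.007,0.005,0.045,0,0,0],[-0.007,0.005,0.07,0,0,0],[-0.007,0.005,0.09,0,0,0],[-0.007,0.005,0.095,0,0,0]]]'
python3 -c "
from h import *
go(496.5,-15,86,218.6)"
```

```text
clock: 5.75
eef_pos: [495.3, -14.9, 98.6]
tcp_rot: [3.14, -0.001, -2.473]
contact_force: [0.4, -0.4, 0.2]
opening: 1.001
grasp_force: 0.0
shift [-0.0044 -0.0041  0.0628] turn [ 0.0004 -0.0004 -0.0018] yaw -141.72 pos [495.3 -14.9  98.6] q1,q6 [-0.033 -2.272] F [ 0.4 -0.4  0.2] M [-0.06  0.03 -0.04] clk 5.75 op 1.0009058083854967 0.0
```

```bash
python3 -m inch '[[[-0.004,-0.004,0.015,0,0,0],[-0.004,-0.004,0.03,0,0,0],[-0.004,-0.004,0.05,0,0,0],[-0.004,-0.004,0.065,0,0,0],[-0.004,-0.004,0.073,0,0,0],[-0.004,-0.004,0.073,0,0,0]]]'
python3 -c "
from h import *
go(496.5,-15,84,218.6)"
python3 -m inch '[[[0,0,0,0,0,0],[0,0,0,0,0,0],[0,0,0,0,0,0],[0,0,0,0,0,0]]]' 0.4 30
python3 -c "
from h import *
go(496.5,-15,84,218.6)"
```

```text
clock: 6.25
eef_pos: [496.9, -15.1, 84.7]
tcp_rot: [3.141, -0.001, -2.473]
contact_force: [0.1, -0.3, -0.6]
opening: 1.005
grasp_force: 0.0
shift [0.0012 0.0014 0.0033] turn [ 0.0001 -0.0002 -0.0018] yaw -141.72 pos [496.9 -15.1  84.7] q1,q6 [-0.033 -2.272] F [ 0.1 -0.3 -0.6] M [ 0.05  0.04 -0.06] clk 6.25 op 1.0050100830244475 0.0
clock: 6.58
eef_pos: [497.3, -15.1, 85.2]
tcp_rot: [-3.141, 0.0, -2.474]
contact_force: [0.5, 0.8, 0.5]
opening: 0.698
grasp_force: 0.0
shift [0.0028 0.0028 0.0062] turn [-0.0001  0.0001 -0.0018] yaw -141.72 pos [497.3 -15.1  85.2] q1,q6 [-0.033 -2.272] F [0.5 0.8 0.5] M [-0.02  0.03 -0.02] clk 6.5833 op 0.6982339255423295 0.0
```

Free at 0.70 (59 mm); now close onto the nut (expect about 0.58).

```bash
python3 -m inch '[[[0,0,0,0,0,0],[0,0,0,0,0,0],[0,0,0,0,0,0],[0,0,0,0,0,0],[0,0,0,0,0,0]]]' -0.2 30
python3 -c "
from h import *
go(496.5,-15,84,218.6)
save(r.grab_frame('scene'),'scene4');a=cv2.imread('pics/scene4.png')
a=cv2.convertScaleAbs(a,alpha=1.8,beta=25)
cv2.imwrite('pics/scene4c.png',cv2.resize(a[110:210,240:340],None,fx=5.8,fy=5.8,interpolation=cv2.INTER_CUBIC))"
```

```text
clock: 7.0
eef_pos: [496.7, -14.6, 85.5]
tcp_rot: [3.14, -0.0, -2.474]
contact_force: [-2.4, 3.7, 6.9]
opening: 0.563
grasp_force: 29.8
shift [ 0.002  -0.0012  0.0073] turn [ 0.0004 -0.0001 -0.0019] yaw -141.74 pos [496.7 -14.6  85.5] q1,q6 [-0.033 -2.272] F [-2.4  3.7  6.9] M [ 0.51  0.63 -0.02] clk 7.0 op 0.5629643378312394 29.778698980808258
```

View pics/scene4c.png

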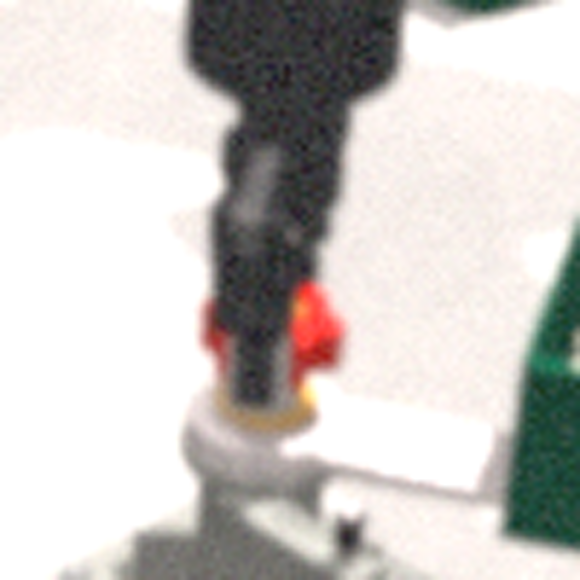

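```bash
R='import h;h.go(496.5,-15,85,0)'
python3 -m inch '[[[0,0,0,0,0,0.02],[0,0,0,0,0,0.06],[0,0,0,0,0,0.1],[0,0,0.001,0,0,0.14],[0,0,0.001,0,0,0.18],[0,0,0.001,0,0,0.22],[0,0,0.001,0,0,0.26],[0,0,0.0015,0,0,0.29]]]' | head -2;python3 -c "$R"
python3 -m inch '[[[0,0,0,0,0,0.03],[0,0,0,0,0,0.07],[0,0,0,0,0,0.11],[0,0,0.001,0,0,0.15],[0,0,0.001,0,0,0.19],[0,0,0.001,0,0,0.23],[0,0,0.001,0,0,0.26],[0,0,0.0015,0,0,0.29]]]' |head -2;python3 -c "$R"
```

```text
clock: 7.72
eef_pos: [496.8, -15.1, 85.2]
shift [0.0015 0.0001 0.0009] turn [-3.000e-04  1.000e-04  9.207e-01] yaw 165.72 pos [496.8 -15.1  85.2] q1,q6 [-0.033 -1.355] F [-3.3 -0.7  7.1] M [-0.03  0.59  0.04] clk 7.7167 op 0.5636748950821079 30.024956166744232
clock: 8.38
eef_pos: [496.3, -15.5, 84.9]
shift [ 0.0018  0.0018 -0.0007] turn [-4.000e-04  5.000e-04  6.312e-01] yaw 113.62 pos [496.3 -15.5  84.9] q1,q6 [-0.034 -0.445] F [-6.  -2.3 10. ] M [-0.41  0.92  0.03] clk 8.3833 op 0.5605939203525977 30.18357239663601
```

```bash
R='import h;h.go(496.5,-15,85,0)'
python3 -m inch '[[[0,-0.004,-0.003,0,0,0.03],[0,-0.004,-0.003,0,0,0.07],[0,-0.004,-0.003,0,0,0.11],[0,-0.004,-0.003,0,0,0.15],[0,-0.004,-0.003,0,0,0.19],[0,-0.004,-0.003,0,0,0.23],[0,-0.004,-0.002,0,0,0.25],[0,-0.004,-0.002,0,0,0.25]]]' | head -2;python3 -c "$R"
python3 -m inch '[[[0,0,0,0,0,0.02],[0,0,0,0,0,0.04],[0,0,0,0,0,0.06],[0,0,0,0,0,0.08],[0,0,0,0,0,0.1]]]' |head -2;python3 -c "$R"
```

```text
clock: 9.05
eef_pos: [495.7, -15.5, 84.8]
shift [ 0.0038  0.003  -0.0011] turn [-2.000e-04  4.000e-04  3.817e-01] yaw 68.71 pos [495.7 -15.5  84.8] q1,q6 [-0.034  0.338] F [-3.9 -0.9  2. ] M [-0.15  0.49 -0.03] clk 9.05 op 0.5602138850310394 32.978864684700966
clock: 9.47
eef_pos: [495.5, -15.4, 84.7]
shift [ 0.0047  0.0026 -0.0015] turn [-2.000e-04  5.000e-04  2.827e-01] yaw 50.88 pos [495.5 -15.4  84.7] q1,q6 [-0.034  0.649] F [-3.6  0.5  0.5] M [0.05 0.56 0.08] clk 9.4667 op 0.5628934756546435 32.75875277817249
```

```bash
cat > chk.py <<'E'
import sys,h
s=h.r.sense(); print("yaw %.1f q6 %.3f"%(h.np.degrees(s['tcp_rot'][2]),s['qpos'][5]),"pos",s['eef_pos'].round(1),"F",s['contact_force'].round(1),"M",s['wrist_torque'].round(2),"g",round(s['grasp_force'],1),round(s['opening'],3),"clk",s['clock'])
sys.exit(s['wrist_torque'][2]>0.17)
E
python3 -m inch '[[[0,0,0,0,0,0.025],[0,0,0,0,0,0.05],[0,0,0,0,0,0.075],[0,0,0,0,0,0.1]]]' >/dev/null; python3 chk.py &&
python3 -m inch '[[[0,0,0,0,0,0.025],[0,0,0,0,0,0.05],[0,0,0,0,0,0.075],[0,0,0,0,0,0.1]]]' >/dev/null && python3 chk.py &&
python3 -m inch '[[[0,0,0,0,0,0.025],[0,0,0,0,0,0.05],[0,0,0,0,0,0.075],[0,0,0,0,0,0.1]]]' >/dev/null && python3 chk.py
```

```text
yaw 32.8 q6 0.964 pos [495.4 -15.2  84.6] F [-2.7  0.3 -0. ] M [0.19 0.53 0.1 ] g 32.6 0.561 clk 9.8False
```

```bash
sed -i "s/sys.exit(\(.*\))$/sys.exit(int(\1))/" chk.py
python3 -m inch '[[[0,0,0,0,0,0.025],[0,0,0,0,0,0.05],[0,0,0,0,0,0.075],[0,0,0,0,0,0.1]]]' >/dev/null; python3 chk.py &&
python3 -m inch '[[[0,0,0,0,0,0.025],[0,0,0,0,0,0.05],[0,0,0,0,0,0.075],[0,0,0,0,0,0.1]]]' >/dev/null && python3 chk.py &&
python3 -m inch '[[[0,0,0,0,0,0.025],[0,0,0,0,0,0.05],[0,0,0,0,0,0.075],[0,0,0,0,0,0.1]]]' >/dev/null && python3 chk.py
```

```text
yaw 14.8 q6 1.278 pos [495.3 -15.1  84.5] F [-3.4  1.8  0. ] M [0.44 0.51 0.05] g 32.6 0.563 clk 10.1333
yaw -3.2 q6 1.592 pos [495.2 -14.9  84.4] F [-2.8  4.1 -1.5] M [0.6  0.41 0.08] g 32.5 0.56 clk 10.4667
yaw -21.2 q6 1.906 pos [495.3 -14.7  84.4] F [-2.3  4.5 -2.8] M [0.78 0.25 0.07] g 32.4 0.563 clk 10.8
```

```bash

python3 -m inch '[[[0,0,0.002,0,0,0.025],[0,0,0.002,0,0,0.05],[0,0,0.002,0,0,0.075],[0,0,0.002,0,0,0.1]]]' >/dev/null; python3 chk.py &&
python3 -m inch '[[[0,0,0,0,0,0.025],[0,0,0,0,0,0.05],[0,0,0,0,0,0.075],[0,0,0,0,0,0.1]]]' >/dev/null && python3 chk.py &&
python3 -m inch '[[[0,0,0,0,0,0.025],[0,0,0,0,0,0.05],[0,0,0,0,0,0.075],[0,0,0,0,0,0.1]]]' >/dev/null && python3 chk.py
```

```text
yaw -39.2 q6 2.220 pos [495.5 -14.5  84.2] F [-2.7  4.7  0.5] M [0.98 0.39 0.1 ] g 32.9 0.563 clk 11.1333
yaw -57.2 q6 2.534 pos [495.6 -14.4  84.2] F [-1.6  6.8 -2.4] M [1.05 0.23 0.07] g 32.7 0.562 clk 11.4667
yaw -75.2 q6 2.849 pos [495.8 -14.4  84.1] F [-1.4  6.3 -3.1] M [1.03 0.08 0.07] g 32.5 0.563 clk 11.8
```

```bash

python3 -m inch '[[[0,0,0,0,0,0],[0,0,0,0,0,0],[0,0,0,0,0,0],[0,0,0,0,0,0],[0,0,0,0,0,-0.03],[0,0,0,0,0,-0.06],[0,0,0,0,0,-0.1],[0,0,0,0,0,-0.13]]]' 0.8 >/dev/null; python3 chk.py
python3 -m inch '[[[0,0,0,0,0,-0.04],[0,0,0,0,0,-0.08],[0,0,0,0,0,-0.12],[0,0,0,0,0,-0.16],[0,0,0,0,0,-0.2],[0,0,0,0,0,-0.24],[0,0,0,0,0,-0.27],[0,0,0,0,0,-0.27]]]' >/dev/null
python3 -m inch '[[[0,0,0,0,0,-0.04],[0,0,0,0,0,-0.08],[0,0,0,0,0,-0.12],[0,0,0,0,0,-0.16],[0,0,0,0,0,-0.2],[0,0,0,0,0,-0.24],[0,0,0,0,0,-0.267],[0,0,0,0,0,-0.267]]]' >/dev/null;python3 chk.py
python3 -c 'import h;h.go(496.3,-14.6,84.2,44.8)'
```

```text
yaw -51.3 q6 2.431 pos [496.6 -15.5  84.6] F [-0.1  0.2 -0.3] M [-0.01  0.01 -0.02] g 0.0 0.899 clk 12.4667
yaw 45.0 q6 0.751 pos [496.6 -15.5  84.6] F [ 0.1  0.6 -1.1] M [0.03 0.02 0.02] g 0.0 0.898 clk 13.8
shift [ 0.0022 -0.0041  0.0018] turn [ 0.0001 -0.      0.0013] yaw 45.03 pos [496.6 -15.5  84.6] q1,q6 [-0.034  0.751] F [ 0.1  0.6 -1.1] M [0.03 0.02 0.02] clk 13.8 op 0.8983433041010264 0.0
```

```bash

python3 -m inch '[[[0.002,-0.004,0.002,0,0,0],[0.002,-0.004,0.002,0,0,0],[0.002,-0.004,0.002,0,0,0],[0.002,-0.004,0.002,0,0,0],[0.002,-0.004,0.002,0,0,0],[0.002,-0.004,0.002,0,0,0],[0.002,-0.004,0.002,0,0,0],[0.002,-0.004,0.002,0,0,0]]]' -0.2 40 >/dev/null; python3 chk.py
python3 -m inch '[[[0,0,0,0,0,0.015],[0,0,0,0,0,0.03],[0,0,0,0,0,0.045],[0,0,0,0,0,0.06]]]' >/dev/null; python3 chk.py
```

```text
yaw 44.9 q6 0.754 pos [496.3 -14.6  84.3] F [-1.2 -0.2  4.9] M [-0.    0.21 -0.09] g 40.6 0.56 clk 14.4667
yaw 34.0 q6 0.945 pos [496.3 -14.6  84.2] F [-0.5 -0.2  5. ] M [-0.06  0.13  0.42] g 40.3 0.564 clk 14.8
```

```bash

python3 -m inch '[[[0,0,0,0,0,0]]]' >/dev/null; python3 chk.py
python3 -m inch '[[[0,0,0,0,0,0.005],[0,0,0,0,0,0.01]]]' >/dev/null; python3 chk.py
```

```text
yaw 34.1 q6 0.944 pos [496.3 -14.6  84.2] F [-0.5 -0.9  4.9] M [-0.15  0.11  0.31] g 40.4 0.559 clk 14.8833
yaw 32.4 q6 0.974 pos [496.3 -14.7  84.2] F [-0.6 -0.9  5.1] M [-0.09  0.13  0.49] g 40.4 0.556 clk 15.05
```

```bash

python3 -m inch '[[[0,0,0,0,0,0.005],[0,0,0,0,0,0.01]]]' >/dev/null; python3 chk.py
python3 -m inch '[[[0,0,0,0,0,0.005],[0,0,0,0,0,0.01]]]' >/dev/null; python3 chk.py
```

```text
yaw 30.6 q6 1.005 pos [496.3 -14.6  84.2] F [-0.7 -1.   4.4] M [-0.07  0.11  0.5 ] g 40.3 0.558 clk 15.2167
yaw 28.7 q6 1.037 pos [496.3 -14.6  84.2] F [-0.9 -0.6  4.5] M [-0.13  0.08  0.5 ] g 40.3 0.559 clk 15.3833
```

```bash

python3 -m inch '[[[0,0,0,0,0,0.005],[0,0,0,0,0,0.01]]]' >/dev/null; python3 chk.py
python3 -m inch '[[[0,0,0,0,0,0.005],[0,0,0,0,0,0.01]]]' >/dev/null; python3 chk.py
```

```text
yaw 26.9 q6 1.069 pos [496.3 -14.7  84.2] F [-0.3 -0.6  4.1] M [-0.17  0.09  0.5 ] g 40.3 0.56 clk 15.55
yaw 25.1 q6 1.100 pos [496.3 -14.7  84.2] F [-0.2 -1.1  4. ] M [-0.22  0.03  0.57] g 40.3 0.56 clk 15.7167
```

```bash

python3 -m inch '[[[0,0,0,0,0,0.005],[0,0,0,0,0,0.01]]]' >/dev/null; python3 chk.py
python3 -m inch '[[[0,0,0,0,0,0.005],[0,0,0,0,0,0.01]]]' >/dev/null; python3 chk.py;python3 -m inch '[[[0,0,0,0,0,0]]]' >/dev/null; python3 chk.py
```

```text
yaw 23.3 q6 1.132 pos [496.3 -14.7  84.2] F [ 0.7 -1.7  5.3] M [-0.22 -0.01  0.63] g 40.3 0.561 clk 15.8833
yaw 21.5 q6 1.164 pos [496.3 -14.7  84.1] F [ 0.1 -1.8  4.5] M [-0.29 -0.02  0.65] g 40.3 0.562 clk 16.05
yaw 21.5 q6 1.164 pos [496.3 -14.6  84.1] F [ 0.2 -2.8  5.5] M [-0.32 -0.03  0.68] g 40.3 0.562 clk 16.1333
```

```bash

python3 -m inch '[[[0,0,0,0,0,0],[0,0,0,0,0,0],[0,0,0,0,0,0],[0,0,0,0,0,0]]]' 0.9 >/dev/null; python3 chk.py
python3 -m inch '[[[0,0,-0.04,0,0,0],[0,0,-0.12,0,0,0],[0,0,-0.22,0,0,0],[0,0,-0.33,0,0,0],[0,0,-0.44,0,0,0],[0,0,-0.54,0,0,0],[0,0,-0.58,0,0,0],[0,0,-0.6,0,0,0]]]' >/dev/null; python3 chk.py
python3 -c '
import h;h.go(560,180,204,21.5)'
```

```text
yaw 21.5 q6 1.163 pos [495.7 -14.4  83.8] F [-0.4 -0.2 -0. ] M [ 0.01 -0.01  0.04] g 0.0 0.952 clk 16.4667
yaw 21.5 q6 1.163 pos [496.9 -14.6 205.8] F [ 0.2 -0.5 -0.4] M [-0.   -0.01  0.01] g 0.0 0.954 clk 17.1333
shift [ 0.6503 -0.7892  0.0097] turn [ 0.0003 -0.0008  0.0002] yaw 21.53 pos [496.9 -14.6 205.8] q1,q6 [-0.032  1.163] F [ 0.2 -0.5 -0.4] M [-0.   -0.01  0.01] clk 17.1333 op 0.9543131108622894 0.0
```

Gripper is off the nut. Move out beyond the bin with the fingers shut, then take one look before lowering.

```bash

python3 -m inch '[[[0.07,-0.08,0,0,0,0],[0.17,-0.2,0,0,0,0],[0.28,-0.33,0,0,0,0],[0.38,-0.46,0,0,0,0],[0.48,-0.58,0,0,0,0],[0.57,-0.69,0,0,0,0],[0.63,-0.76,0,0,0,0],[0.65,-0.79,0,0,0,0]]]' -1 >/dev/null; python3 chk.py
python3 -c "
from h import *
save(r.grab_frame('top'),'top5');a=cv2.imread('pics/top5.png')
a=cv2.convertScaleAbs(a,alpha=1.5,beta=10)
cv2.imwrite('pics/top5c.png',cv2.resize(a[40:260,60:340],None,fx=2.7,fy=2.7,interpolation=cv2.INTER_CUBIC))"
```

```text
yaw 21.6 q6 1.505 pos [559.1 182.4 202.7] F [-0.5 -0.3  0.2] M [ 0.01 -0.01  0.01] g 0.0 -0.001 clk 17.8
```

View pics/top5c.png

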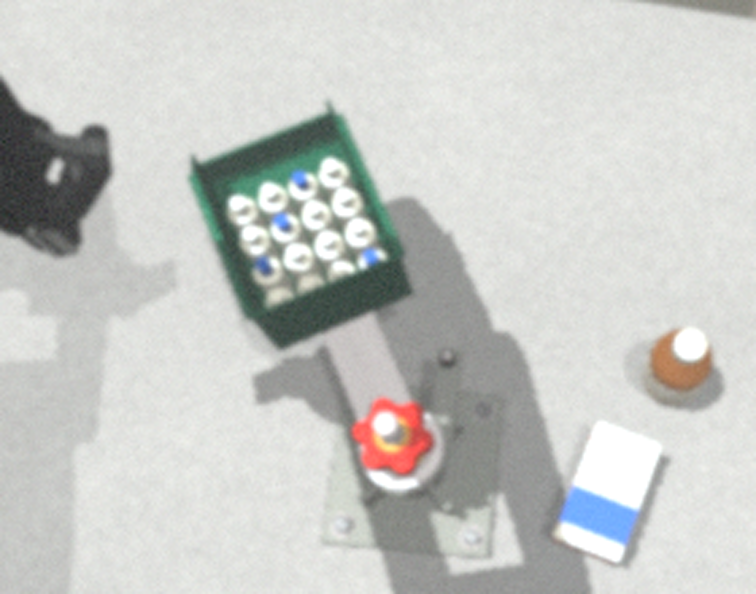

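```bash

python3 -m inch '[[[0,0,0.05,0,0,0],[0,0,0.12,0,0,0],[0,0,0.2,0,0,0],[0,0,0.28,0,0,0],[0,0,0.36,0,0,0],[0,0,0.44,0,0,0],[0,0,0.5,0,0,0],[0,0,0.53,0,0,0]]]' >/dev/null; python3 chk.py
python3 -c '
import h;h.go(605,125,97,21.5);h.go(655,75,97,21.5)'
```

```text
yaw 21.5 q6 1.504 pos [557.4 178.5  95.8] F [-0.5 -0.8 -0. ] M [-0.03  0.    0.01] g 0.0 0.004 clk 18.5167
shift [ 0.1234  0.3358 -0.0064] turn [-0.      0.0011 -0.0001] yaw 21.48 pos [557.4 178.5  95.8] q1,q6 [0.307 1.504] F [-0.5 -0.8 -0. ] M [-0.03  0.    0.01] clk 18.5167 op 0.004358904490739494 0.0
shift [ 0.2645  0.66   -0.0069] turn [-0.      0.0011 -0.0001] yaw 21.48 pos [557.4 178.5  95.8] q1,q6 [0.307 1.504] F [-0.5 -0.8 -0. ] M [-0.03  0.    0.01] clk 18.5167 op 0.004358904490739494 0.0
```

```bash

python3 -m inch '[[[0.015,0.04,0,0,0,0],[0.03,0.085,0,0,0,0],[0.045,0.13,0,0,0,0],[0.06,0.175,0,0,0,0],[0.08,0.22,0,0,0,0],[0.095,0.265,0,0,0,0],[0.11,0.305,0,0,0,0],[0.123,0.336,0,0,0,0]]]' >/dev/null; python3 chk.py
python3 -m inch '[[[0.015,0.03,0,0,0,0],[0.035,0.065,0,0,0,0],[0.055,0.1,0,0,0,0],[0.07,0.135,0,0,0,0],[0.085,0.17,0,0,0,0],[0.1,0.2,0,0,0,0],[0.115,0.23,0,0,0,0],[0.125,0.25,0,0,0,0]]]' >/dev/null; python3 chk.py
python3 -c '
import h;h.go(655,75,97,21.5)'
```

```text
yaw 21.5 q6 1.397 pos [607.6 125.8  98.5] F [-1.4  1.9  2.4] M [ 0.16  0.09 -0.02] g 0.0 0.0 clk 19.1833
yaw 21.5 q6 1.329 pos [648.9  88.7  98. ] F [-0.4  1.4  0. ] M [ 0.14  0.09 -0.05] g 0.0 0.0 clk 19.85
shift [0.0032 0.075  0.0052] turn [ 0.     -0.0001  0.0002] yaw 21.53 pos [648.9  88.7  98. ] q1,q6 [0.134 1.329] F [-0.4  1.4  0. ] M [ 0.14  0.09 -0.05] clk 19.85 op 8.226880765768024e-05 0.0
```

```bash

python3 -m inch '[[[0,0.01,0,0,0,0],[-0.005,0.02,0,0,0,0],[-0.01,0.03,0,0,0,0],[-0.012,0.04,0,0,0,0],[-0.015,0.05,0,0,0,0]]]' >/dev/null; python3 chk.py
python3 -m inch '[[[0,0.01,0,0,0,0],[-0.005,0.02,0,0,0,0],[-0.01,0.03,0,0,0,0],[-0.01,0.03,0,0,0,0]]]' >/dev/null; python3 chk.py
```

```text
yaw 21.5 q6 1.313 pos [648.4  83.   98.8] F [-5.1 29.1 10.3] M [ 3.5   0.77 -0.11] g 0.0 -0.006 clk 20.2667
yaw 21.5 q6 1.303 pos [651.3  76.6 101.1] F [-3.2 20.  18.1] M [2.06 0.29 0.04] g 8.6 0.001 clk 20.6
```

```bash

python3 -m inch '[[[0.01,-0.03,0,0,0,0],[0.03,-0.08,0,0,0,0],[0.06,-0.16,0,0,0,0],[0.09,-0.24,0,0,0,0],[0.12,-0.32,0,0,0,0],[0.14,-0.4,0,0,0,0],[0.15,-0.44,0,0,0,0],[0.15,-0.45,0,0,0,0]]]' >/dev/null; python3 chk.py
python3 -c "
from h import *
save(r.grab_frame('top'),'top6');a=cv2.imread('pics/top6.png')
a=cv2.convertScaleAbs(a,alpha=1.5,beta=10)
cv2.imwrite('pics/top6c.png',cv2.resize(a[40:260,60:340],None,fx=2.7,fy=2.7,interpolation=cv2.INTER_CUBIC))"
```

```text
yaw 21.6 q6 1.447 pos [643.7 168.8  97.9] F [-0.1 -0.6 -0.1] M [ 0.03  0.   -0.07] g 0.0 -0.002 clk 21.2667
```

View pics/top6c.png

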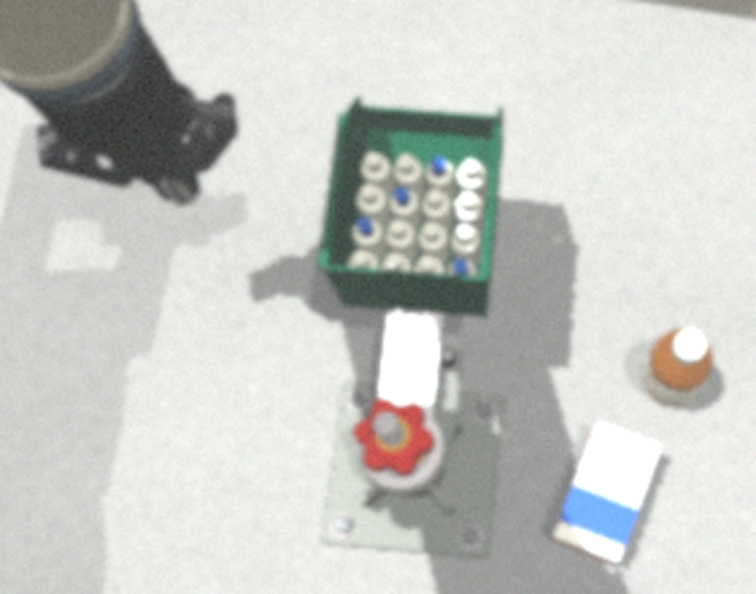

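```bash
python3 - <<'E'
from h import *
f=lambda u,v,z:plane("top",60+u/2.7,40+v/2.7,z)
A=lambda e:np.degrees(np.arctan2(e[0],-e[1]))
print("front rim",A(f(490,279,172)-f(322,262,172)),"plate bottom",A(f(488,556,8)-f(324,543,8)))
g=lambda e:np.degrees(np.arctan2(e[1],e[0]))
print("bar L",g(f(386,312,97)-f(379,395,97)),"bar R",g(f(442,314,97)-f(437,400,97)),"side R",g(f(502,115,172)-f(490,279,172)),"left",g(f(343,112,172)-f(322,262,172)))
for z in (8,97,172): print(z,g(f(400,100,z)-f(400,400,z)))
E
```

```text
front rim 4.128573486645265 plate bottom 5.645309125306146
bar L 7.468195307966652 bar R 8.12705774051037 side R 6.69055730212847 left 5.417934115919093
8 11.866033431199495
97 11.8660334311995
172 11.866033431199503
```

```bash
python3 -m inch '[[[-0.02,0.06,0,0,0,0],[-0.05,0.14,0,0,0,0],[-0.08,0.22,0,0,0,0],[-0.1,0.29,0,0,0,0],[-0.12,0.34,0,0,0,0],[-0.12,0.36,0,0,0,0]]]' >/dev/null; python3 chk.py
for i in 1 2 3; do python3 -m inch '[[[-0.003,0.01,0,0,0,0],[-0.003,0.01,0,0,0,0]]]' >/dev/null; python3 chk.py; done
```

```text
yaw 21.4 q6 1.331 pos [648.3  88.9  98.1] F [-0.4  0.3 -0.9] M [0.   0.01 0.01] g 0.0 -0.002 clk 21.8167
yaw 21.5 q6 1.330 pos [648.8  89.   98.1] F [ 0.3 -0.3 -0.5] M [-0.07 -0.01  0.  ] g 0.0 -0.0 clk 21.9833
yaw 21.6 q6 1.326 pos [648.8  87.7  98.1] F [-0.2  0.3 -0. ] M [ 0.01 -0.01 -0.01] g 0.0 0.0 clk 22.15
yaw 21.6 q6 1.323 pos [649.   85.7  98.1] F [0.3 0.7 2. ] M [ 0.1   0.01 -0.03] g 0.0 0.003 clk 22.3167
```

```bash

for i in 1 2; do python3 -m inch '[[[-0.003,0.01,0,0,0,0],[-0.003,0.01,0,0,0,0]]]' >/dev/null; python3 chk.py; done
```

```text
yaw 21.5 q6 1.320 pos [649.2  84.   98.3] F [-0.6  3.7  2. ] M [ 0.43  0.09 -0.02] g 0.0 0.005 clk 22.4833
yaw 21.5 q6 1.317 pos [649.2  83.3  98.8] F [-4.6 11.3  6.6] M [ 1.16  0.45 -0.11] g 0.0 -0.003 clk 22.65
```

```bash

python3 -m inch '[[[0.01,-0.03,0,0,0,0],[0.03,-0.08,0,0,0,0],[0.06,-0.16,0,0,0,0],[0.09,-0.24,0,0,0,0],[0.11,-0.3,0,0,0,0],[0.13,-0.35,0,0,0,0],[0.13,-0.36,0,0,0,0],[0.13,-0.36,0,0,0,0]]]' >/dev/null; python3 chk.py
python3 -m inch '[[[0,0,-0.05,0,0,0],[0,0,-0.15,0,0,0],[0,0,-0.25,0,0,0],[0,0,-0.35,0,0,0],[0,0,-0.4,0,0,0],[0,0,-0.4,0,0,0]]]' >/dev/null; python3 chk.py
python3 -c "
from rig import r
print(r.sign_off())"
```

```text
yaw 21.6 q6 1.432 pos [646.8 158.3  97.9] F [-0.2  0.7  0.1] M [-0.03  0.02 -0.02] g 0.0 0.001 clk 23.3167
yaw 21.5 q6 1.431 pos [648.8 157.3 181.4] F [-0.2  0.4  0.3] M [-0.02 -0.03  0.05] g 0.0 -0.006 clk 23.8167
the job is handed in; nothing more can be done
None
```

I tightened the jam nut to about 0.65 N m, swung the bin in until it pressed on its stop, let go, and handed the job in at about 24 s. The verdict wasn't shown. I never saw the hex nut's paint mark up close, so that it held rests on the torque readings staying below 1 N m. The bottle and carton look unmoved in the last picture, and the arm stayed well clear of the spanner.

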